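Lift a stain tablet with tongs from under a peg pail

TASK

Lift the steel peg pail by its handle off the little stand and set it down upright on the shelf close beside the stand. Then take the tongs out of their holder, close them on the blue stain-remover tablet that lay under the pail, and finish while still holding it up in the tongs, at least 10 cm above the shelf and clear of everything. The gripper must never touch the tablet itself, and the mugs, scoop, soap, brush and bottle stay where they are.

Things in the scene. Friction and masses are not known exactly. Their poses are not given: they have to be found in the camera images.
- stand: fixed low stand, 120 x 120 mm: a white base plate 6 mm thick and two wooden runners along its x axis, 14 mm thick, their tops 45 mm above the shelf, 92 mm clear between them; both x ends are open. Origin at the centre of its underside, z up. It stands on the left or the right of the middle.
- pail: open steel pail of clothes pegs, about 0.4 kg, 112 mm wide at the foot, 120 at the rim, 80 tall, standing across the runners of the stand. A rigid arched handle spans it along its y axis; its top is a straight level wooden bar along y, 12 mm thick, 64 long, centre line 135 mm above the origin; the pegs under it reach up to 85 mm. Origin at the centre of the underside, z up.
- tablet: blue stain-remover tablet, an upright disc 40 mm across and 24 mm tall, about 40 g, lying on the base plate of the stand between the runners (up to 20 mm from its centre along the runners, 6 mm across), under the pail. Origin at the centre of the underside, z up.
- tong_holder: fixed grey open-topped box that holds the tongs, 42 (x) x 90 (y) x 55 mm tall, floor and walls 4 mm thick. Origin at the centre of the underside.
- tongs: small tongs, 156 mm tall, 0.11 kg, upright in the holder, red head up, open jaws down. Origin midway between the lower ends of the open jaws, z towards the head, y the line along which the jaws close. On the outside of each arm a red grip pad, 20 mm wide, 91 to 135 mm above the origin; width over the pads at 113 mm: 39 mm open, 32 mm with the jaws 40 mm apart. Let go, they spring open.
- left_arm: the tongs' arm on their +y side; origin at its hinge in the head, 7 mm from the middle, 148 mm above the tongs' origin. The arms move alike, held open by a spring: about 4 N on the pads starts to close them, 6 N brings the jaws to 40 mm unloaded; lightly squeezed with the jaws still open they can already be lifted. 30 N on the pads presses some 5 N on the tablet.
- right_arm: the tongs' arm on their -y side; origin at its hinge, 7 mm from the middle, 148 mm above the tongs' origin. Each arm ends in a steel jaw plate 24 mm wide (x), 24 tall, 4 thick: 66 mm clear between the jaws when open, 74 over all. Closing the pads by 1 mm closes the jaws by 3 to 4 mm; the tips sink 2 mm as they close.
- lower_mug: the lower of two stacked steel mugs (76 mm wide, 85 mm tall), at the far side; origin centre of underside
- upper_mug: the upper of the two stacked steel mugs, standing on the rim of the lower one; 86 mm wide, 85 mm tall; origin centre of underside
- scoop: orange plastic scoop, about 205 mm long and 45 mm tall, at the far side; origin under it near its middle
- soap: yellow bar of soap 55 x 85 x 30 mm, at the far side; origin centre of underside
- scrub_brush: wooden-handled brush lying near the robot on its right; origin centre of underside
- rinse_bottle: white bottle, 72 mm wide, 160 mm tall, on the left; origin centre of underside
Mind the look-alikes: they are no part of the job. Several things look just like the tongs: the one meant starts farthest to the robot's left. Leave any yellow look-alike of the pail alone.

How it is judged:
On the way, in this order (a step that is already met when the one before it is completed fails the run):
1. the pail stands upright on the shelf beside the stand, let go (height (world z) of pail below 0.008 m and angle between pail's own z axis and vertical below 0.1 rad and horizontal distance between pail and stand below 0.3 m and contact force between pail and stand below 0.1 N and contact force between the fingers and pail below 0.1 N and linear speed of pail below 0.03 m/s), for 0.2 s.
2. the gripped tongs are lifted out of their holder (height (world z) of tongs above 0.06 m and contact force between the fingers and tongs above 0.5 N), for 0.2 s.
3. both arms of the tongs press on the tablet (contact force between each of left_arm, right_arm and tablet above 0.5 N), for 0.2 s.
At the end, for the whole second after the job is handed in: Both tong arms press the tablet (over 0.5 N each), it is still, over 100 mm above the shelf; the fingers hold the tongs; neither touches stand, pail or holder, nor the robot the tablet. The pail stands let go on the shelf, within 0.1 rad of upright, its centre within 300 mm of the stand's (all of step 1 and all of step 3 and height (world z) of tablet above 0.1 m and contact force between the fingers and tongs above 0.5 N and contact force between each of tablet, tongs and stand below 0.05 N and contact force between each of tablet, tongs and pail below 0.05 N and contact force between each of tablet, tongs and tong_holder below 0.05 N and contact force between tablet and the arm below 0.05 N and contact force between tablet and the fingers below 0.05 N and linear speed of tablet below 0.05 m/s); the arm keeps its last pose, push and grip.
It fails at once if the robot touches the tablet (contact force between any of the fingers, the arm and tablet above 0.3 N).
It fails at once if the pail is tipped over (angle between pail's own z axis and vertical above 0.7 rad).
It fails at once if a mug, the scoop, soap, brush or bottle is moved more than 30 mm (distance of any of lower_mug, upper_mug, scoop, soap, scrub_brush, rinse_bottle from where it was at the start of the episode above 0.03 m).
It also fails if it takes over 67 s, if anything falls off the work surface, if the arm or the gripper's body presses on something with over 40 N, if the wrist force passes 120 N, or if a joint passes its speed limit or range.

ROBOT

A 6-joint arm with a two-finger parallel gripper is mounted at the origin on the work surface. World frame = base frame: x ahead of the robot, y to its left, z up, the work surface at z = 0. Lengths are in m, angles in rad, forces in N, time in s.
With the tool pointing down it reaches from about 0.325 to 0.925 m from the base axis. Payload 3.1 kg.
Tool frame: the origin (TCP) lies between the finger pads; the fingertips stand 25 mm ahead of it and the grasp point (between the pads) lies 6 mm ahead of it (arm.tcp_to_tips is the distance from the TCP to the fingertips, in m); z points along the fingers, y is the line along which they close (so a half turn about z gives the same grasp; the last joint's range is limited). The gripper opens to 85 mm and grips with 20 to 120 N. Pads are 22 mm wide; open, the fingers measure 114 mm over their backs; the gripper's body (76 mm by 85 mm) begins 54 mm behind the grasp point. The pads swing forward as they close: fully open they stand 13 mm farther back than shut.
Start: joints at [1.23, 0.217, 1.613, -0, 1.311, -0.112], TCP at [0.142, 0.609, 0.256] pointing down, gripper open.
Joint ranges: [-2.75, 2.75], [-0.78, 2.1], [0.31, 2.55], [-1.13, 4.27], [0.13, 2.63], [-2.58, 2.58]. Speed limits (rad/s): [2.79, 2.79, 3.14, 3.14, 3.14, 3.14].

INTERFACE

Orientations are given as a unit quaternion [x, y, z, w].
In Python, from station import arm gives the robot as it stands. The module is installed in compiled form; this text tells all that it offers.
- The arm moves only by the tool step_arm, never from a script. Its argument "deltas" is a list of rows, each an object of numbers: "dx", "dy", "dz": the shift along the tool's x, y, z in mm; "wx", "wy", "wz": the turn, a rotation vector about the tool's x, y, z in rad; "gripper": the finger opening in mm, from 0 to 85.4. In form: [{"dx": .., "dy": .., "dz": .., "wx": .., "wy": .., "wz": .., "gripper": ..}, ...]. A call has 1 to 10 rows; each row is the pose to reach, as a shift and turn from the pose commanded when the call began, along the tool's axes at that moment; what a row does not reach only later rows make up. A row lasts 1/10 s, in which the tool goes at most 50 mm and 8.59 degrees, less where a joint would pass 70% of its speed; a pose out of reach is approached as far as the arm can. A call with a gripper value outside its range is refused whole. The fingers move at their own pace and stop on an object; the grip force is fixed at half the most. Time passes only in rows, so rows that repeat a pose let the fingers close. It gives the time, the measured TCP pose, the force, the opening and the grip force at its end, in the units of the state.
- arm.sense(): the state, without advancing time (a new reading comes with each control period).
- arm.capture(name): name is "scene" or "side" or "wrist"; returns the picture (384x512x3 uint8, red, green, blue); there is no depth.
- arm.camera_info(name): a dict with "vfov" (degrees; the focal length in pixels is half the picture's height over the tangent of half this angle, whatever the lens; pixels are square), "cx", "cy" (the principal point, pixels), "D" ([k1, k2, p1, p2, k3] as OpenCV has them; the pictures are not rectified), "world_from_camera" (4x4, takes a point from camera to world coordinates); the wrist camera has in their place "hand_eye" (4x4, takes a point from camera to tool coordinates, whose origin is the TCP and whose axes are the flange's). Camera axes: x right, y down, z forward; pixel columns grow to the right and rows downward; lengths in m; the calibration is good to about 2 mm. A picture is of the moment at which its call begins: read the wrist's pose just before it. camera_info takes no time and is no camera call.
- arm.job_done(): hands the job in; it is judged then, once.
Trained networks look in the newest picture that a camera, given by its name, has taken for a name from the list of things; names that differ only in an ending like _2 or _b are one class to them, and where a whole thing is asked for, a point or a joint stands for the part that bears it (a point fixed in the world has none). Each returns a list of dicts, best first, with "confidence" (0 to 1); they miss things now and then, are a little off and sometimes report something else, mostly with a low value. They report only what shows in the picture. A call takes as long as a camera call. They do not tell look-alikes from the thing itself.
- arm.boxes_of(camera, name): "box" ([left, top, right, bottom] in pixels, round what is visible of it).
- arm.tip_of(camera, name): "xy" ([column, row] in pixels: a listed point, or the origin of a listed thing).
The state is a dict: "t": time; "joint_positions": joint angles; "joint_vel": joint speeds; "joint_efforts": joint torques, N m; "ee_pos": TCP position; "tcp_rot": TCP orientation; "contact_force": force on the tool from outside, world axes, zero at the start; "wrist_torque": the same for the moment, N m; "width": opening from 0.0 (shut) to 1.0 (fully open); "finger_force": force on a finger pad.
Only numpy, scipy, OpenCV 4.12 (cv2) and the standard library are available. Lean on these libraries where they do the work, as an engineer would, in place of code of your own. Each camera call takes 0.05 s, during which the arm holds its last target. There are 200 camera calls.

## Working session

There is one attempt and no reset: what is moved stays moved. The work goes in short steps, Python scripts to look and compute and a tool call to move; the robot and the scene stay as the last step left them, time stands still between calls to the robot, and variables do not carry over. Pictures are saved under pics/ and viewed, at most 10 in all, crops included, and the job is handed in when it is done.

Besides the shell and the picture viewer there is one more tool, called after ">>>" as name(argument=value, ...) on one line, values as JSON. step_arm: Moves the arm, as the interface text tells. Its arguments: {"type":"object","properties":{"deltas":{"type":"array"}},"required":["deltas"]}

```bash
mkdir -p pics
cat > h.py <<'E'
import numpy as np, cv2
from scipy.spatial.transform import Rotation as R
from station import arm
def K(ci):
    f=192/np.tan(np.radians(ci['vfov'])/2)
    return np.array([[f,0,ci['cx']],[0,f,ci['cy']],[0,0,1.]])
def pose(cam,s=None):
    ci=arm.camera_info(cam)
    if cam!='wrist': return ci,np.array(ci['world_from_camera'])
    s=s or arm.sense(); T=np.eye(4); T[:3,:3]=R.from_quat(s['tcp_rot']).as_matrix(); T[:3,3]=s['ee_pos']
    return ci,T@np.array(ci['hand_eye'])
def ray(cam,px,s=None):
    ci,T=pose(cam,s); u=cv2.undistortPoints(np.array([[px]],float),K(ci),np.array(ci['D'],float))[0,0]
    d=T[:3,:3]@np.array([u[0],u[1],1]); return T[:3,3],d
def atz(cam,px,z,s=None):
    o,d=ray(cam,px,s); return o+d*(z-o[2])/d[2]
def proj(cam,P,s=None):
    ci,T=pose(cam,s); Ti=np.linalg.inv(T); P=np.atleast_2d(P)
    return cv2.projectPoints(P.astype(float),cv2.Rodrigues(Ti[:3,:3])[0],Ti[:3,3],K(ci),np.array(ci['D'],float))[0][:,0]
def tri(o):
    A=np.zeros((3,3));b=np.zeros(3)
    for c,d in o:
        d=d/np.linalg.norm(d);M=np.eye(3)-np.outer(d,d);A+=M;b+=M@c
    return np.linalg.solve(A,b)
def save(im,n): cv2.imwrite('pics/'+n,im[:,:,::-1])
E
python3 - <<'E'
from h import *
np.set_printoptions(precision=3,suppress=True)
s=arm.sense();print(s['tcp_rot'],s['ee_pos'],s['width'])
ims=[]
for c in ['scene','side']:
    im=arm.capture(c);ims.append(im);print(c,np.array(arm.camera_info(c)['world_from_camera'])[:3,3])
    for n in ['stand','pail','tong_holder','tongs']:
        print(c,n,[(np.round(d['xy']),round(d['confidence'],2)) for d in arm.tip_of(c,n)],[(np.round(d['box']),round(d['confidence'],2)) for d in arm.boxes_of(c,n)])
save(ims[0],'scene.png');save(ims[1],'side.png')
E
```

```text
[ 0.114  0.993 -0.001 -0.   ] [0.141 0.608 0.255] 0.9982516280327765
scene [ 1.162 -0.708  1.102]
scene stand [(array([258., 207.]), 0.66)] [(array([232., 193., 286., 222.]), 0.78)]
scene pail [(array([226., 176.]), 0.96), (array([256., 191.]), 0.84)] [(array([234., 153., 276., 207.]), 0.83), (array([204., 143., 242., 193.]), 0.68), (array([252., 268., 284., 298.]), 0.41)]
scene tong_holder [(array([186., 262.]), 0.89), (array([258., 204.]), 0.38)] [(array([168., 240., 206., 274.]), 0.68), (array([ 35., 265., 115., 311.]), 0.59)]
scene tongs [(array([152., 303.]), 0.9), (array([187., 266.]), 0.53)] [(array([136., 265., 163., 309.]), 0.81), (array([174., 223., 195., 264.]), 0.48)]
side [0.17  1.097 1.032]
side stand [(array([243., 236.]), 0.75)] [(array([217., 223., 274., 256.]), 0.76)]
side pail [(array([299., 260.]), 0.94), (array([247., 226.]), 0.62)] [(array([278., 216., 324., 270.]), 0.87), (array([227., 183., 272., 241.]), 0.58)]
side tong_holder [(array([283., 179.]), 0.76)] [(array([273., 162., 298., 185.]), 0.71)]
side tongs [(array([285., 178.]), 0.86), (array([296., 157.]), 0.64)] [(array([291., 119., 307., 142.]), 0.67), (array([276., 134., 291., 173.]), 0.58)]
```

View pics/scene.png

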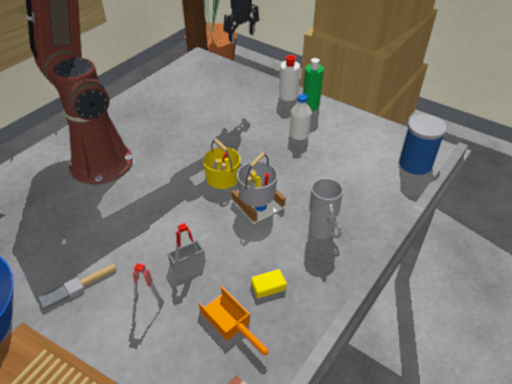

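View pics/side.png

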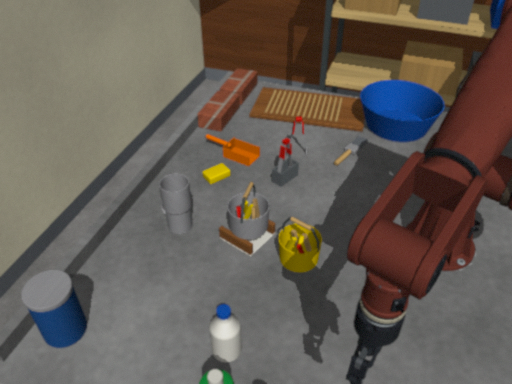

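The scene picture shows the steel pail on the stand at (256,187) and the yellow look-alike at (222,167). The holder tongs are at (185,240) and a second pair stands free at (145,287). In the side view these are the pail (247,215), yellow (299,245), holder tongs (284,160) and free tongs (298,130). The holder tongs are the leftmost (+y) pair. Next I triangulate.

Run:
```python
from h import *
np.set_printoptions(precision=3,suppress=True)
print('pail',tri([ray('scene',(256,191)),ray('side',(247,226))]), 'stand',tri([ray('scene',(258,207)),ray('side',(243,236))]))
print('yel',tri([ray('scene',(226,176)),ray('side',(299,260))]))
print('holder',tri([ray('scene',(186,262)),ray('side',(283,179))]),atz('scene',(186,262),0),atz('side',(283,179),0))
print('free tongs',atz('scene',(152,303),0))
for c,pts in dict(scene=dict(mug=(320,236),soap=(269,292),scoop=(230,330),brush=(78,290),bot=(299,138)),side=dict(mug=(180,230),soap=(217,180),bot=(228,358))).items():
    for k,p in pts.items(): print(c,k,atz(c,p,0))
a=cv2.imread('pics/scene.png')[130:290,130:290]; b=cv2.imread('pics/side.png')[110:270,200:360]
cv2.imwrite('pics/c1.png',cv2.resize(np.hstack([a,b]),None,fx=2.5,fy=2.5,interpolation=2))
```

```text
pail [0.537 0.16  0.047] stand [ 0.553  0.151 -0.008]
yel [ 0.375  0.197 -0.004]
holder [ 0.519 -0.145 -0.001] [ 0.514 -0.147  0.   ] [ 0.523 -0.139  0.   ]
free tongs [ 0.531 -0.297  0.   ]
scene mug [0.767 0.155 0.   ]
scene soap [ 0.757 -0.091  0.   ]
scene scoop [ 0.742 -0.238  0.   ]
scene brush [ 0.345 -0.382  0.   ]
scene bot [0.47  0.507 0.   ]
side mug [0.745 0.203 0.   ]
side soap [ 0.735 -0.058  0.   ]
side bot [0.443 0.552 0.   ]
```

View pics/c1.png

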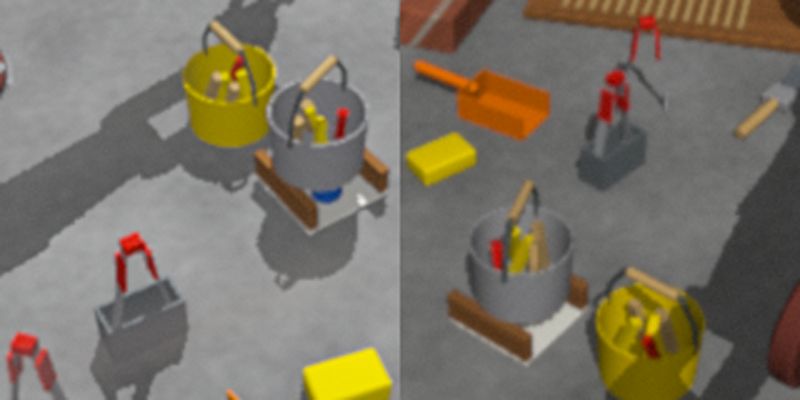

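```bash
cat >> h.py <<'E'
def go(p,yaw=None,s=None):
    """deltas for tool-down pose: TCP p, tool y axis along world angle yaw(deg, mod 180)"""
    s=s or arm.sense(); Rc=R.from_quat(s['tcp_rot']); d=Rc.inv().apply(np.array(p)-s['ee_pos'])*1000
    if yaw is None: y=Rc.as_matrix()[:,1]; yaw=np.degrees(np.arctan2(y[1],y[0]))
    best=None
    for k in (0,180):
        a=np.radians(yaw+k); y=np.array([np.cos(a),np.sin(a),0]); z=np.array([0,0,-1.]); M=np.c_[np.cross(y,z),y,z]
        w=(Rc.inv()*R.from_matrix(M)).as_rotvec(); j=s['joint_positions'][5]
        print('yaw',yaw+k,'d',np.round(d,1),'w',np.round(w,3),'j6',round(j,2))
E
python3 - <<'E'
from h import *
np.set_printoptions(precision=3,suppress=True)
ci=arm.camera_info('wrist');print(np.array(ci['hand_eye']),ci['vfov'],arm.sense()['t'])
go([0.50,0.06,0.42],90)
E
```

```text
[[ 0.001 -0.956 -0.292  0.074]
 [ 1.     0.001  0.    -0.   ]
 [ 0.    -0.292  0.956 -0.117]
 [ 0.     0.     0.     1.   ]] 70.75574619433486 0.9
yaw 90 d [-473.4 -453.2 -163.7] w [ 0.     0.    -0.229] j6 -0.11
yaw 270 d [-473.4 -453.2 -163.7] w [ 0.    -0.     2.913] j6 -0.11
```

>>> step_arm(deltas=[{"dx": -400,"dy": -450,"dz": -150,"wz": -0.229,"gripper": 85},{"dx": -400,"dy": -450,"dz": -150,"wz": -0.229,"gripper": 85},{"dx": -400,"dy": -450,"dz": -150,"wz": -0.229,"gripper": 85},{"dx": -400,"dy": -450,"dz": -150,"wz": -0.229,"gripper": 85},{"dx": -400,"dy": -450,"dz": -150,"wz": -0.229,"gripper": 85},{"dx": -400,"dy": -450,"dz": -150,"wz": -0.229,"gripper": 85},{"dx": -400,"dy": -450,"dz": -150,"wz": -0.229,"gripper": 85},{"dx": -400,"dy": -450,"dz": -150,"wz": -0.229,"gripper": 85},{"dx": -400,"dy": -450,"dz": -150,"wz": -0.229,"gripper": 85},{"dx": -400,"dy": -450,"dz": -150,"wz": -0.229,"gripper": 85}])

```text
$.deltas[0]: bad value
```

>>> step_arm(deltas=[{"gripper": 85},{"gripper": 85},{"gripper": 85},{"gripper": 85}])

```text
$.deltas[0]: bad value
```

Run:
```python
from h import *
np.set_printoptions(precision=3,suppress=True)
s=arm.sense();print(s['tcp_rot'],s['ee_pos'],s['joint_positions'])
im=arm.capture('wrist');save(im,'w1.png')
Z=dict(stand=0,pail=.045,tong_holder=0,tongs=.004)
for n,z in Z.items():
    print(n,[(np.round(d['xy']),round(d['confidence'],2),atz('wrist',d['xy'],z,s)) for d in arm.tip_of('wrist',n)],[(np.round(d['box']),round(d['confidence'],2)) for d in arm.boxes_of('wrist',n)])
```

```text
[0.114 0.993 0.    0.   ] [0.142 0.609 0.256] [ 1.23   0.217  1.613  0.     1.311 -0.112]
stand [] []
pail [] []
tong_holder [] []
tongs [] []
```

View pics/w1.png

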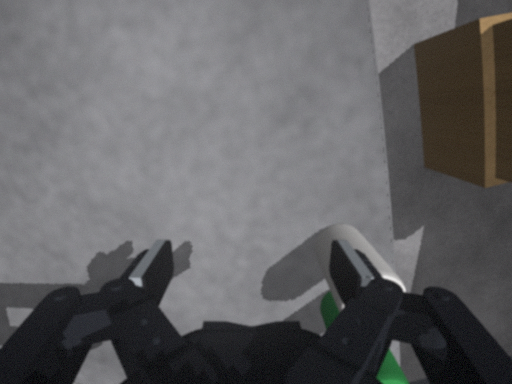

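The view is the start pose (table only), because the move was refused. Rows probably need every key.

>>> step_arm(deltas=[{"dx": -400,"dy": -450,"dz": -150,"wx": 0,"wy": 0,"wz": -0.229,"gripper": 85},{"dx": -400,"dy": -450,"dz": -150,"wx": 0,"wy": 0,"wz": -0.229,"gripper": 85},{"dx": -400,"dy": -450,"dz": -150,"wx": 0,"wy": 0,"wz": -0.229,"gripper": 85},{"dx": -400,"dy": -450,"dz": -150,"wx": 0,"wy": 0,"wz": -0.229,"gripper": 85},{"dx": -400,"dy": -450,"dz": -150,"wx": 0,"wy": 0,"wz": -0.229,"gripper": 85},{"dx": -400,"dy": -450,"dz": -150,"wx": 0,"wy": 0,"wz": -0.229,"gripper": 85},{"dx": -400,"dy": -450,"dz": -150,"wx": 0,"wy": 0,"wz": -0.229,"gripper": 85},{"dx": -400,"dy": -450,"dz": -150,"wx": 0,"wy": 0,"wz": -0.229,"gripper": 85},{"dx": -400,"dy": -450,"dz": -150,"wx": 0,"wy": 0,"wz": -0.229,"gripper": 85},{"dx": -400,"dy": -450,"dz": -150,"wx": 0,"wy": 0,"wz": -0.229,"gripper": 85}])

```text
t: 2.35
ee_pos: [0.3738, 0.1807, 0.3781]
tcp_rot: [-0.0, 1.0, 0.0, 0.001]
contact_force: [0.9, 0.4, -0.9]
width: 0.999
finger_force: 0.0
```

>>> step_arm(deltas=[{"dx": 0,"dy": 0,"dz": 0,"wx": 0,"wy": 0,"wz": 0,"gripper": 85},{"dx": 0,"dy": 0,"dz": 0,"wx": 0,"wy": 0,"wz": 0,"gripper": 85}])

```text
t: 2.55
ee_pos: [0.374, 0.1816, 0.3776]
tcp_rot: [0.002, 1.0, 0.0, 0.0]
contact_force: [-1.3, -0.2, 0.3]
width: 0.994
finger_force: 0.0
```

>>> step_arm(deltas=[{"dx": -30,"dy": -110,"dz": -30,"wx": 0,"wy": 0,"wz": 0,"gripper": 85},{"dx": -30,"dy": -110,"dz": -30,"wx": 0,"wy": 0,"wz": 0,"gripper": 85},{"dx": -30,"dy": -110,"dz": -30,"wx": 0,"wy": 0,"wz": 0,"gripper": 85},{"dx": -30,"dy": -110,"dz": -30,"wx": 0,"wy": 0,"wz": 0,"gripper": 85},{"dx": -30,"dy": -110,"dz": -30,"wx": 0,"wy": 0,"wz": 0,"gripper": 85}])

```text
t: 3.05
ee_pos: [0.4029, 0.0739, 0.4065]
tcp_rot: [-0.001, 1.0, 0.001, -0.001]
contact_force: [0.0, -0.5, -0.2]
width: 0.995
finger_force: 0.0
```

Run:
```python
from h import *
np.set_printoptions(precision=3,suppress=True)
s=arm.sense();print(s['tcp_rot'],s['ee_pos'],s['joint_positions'])
im=arm.capture('wrist');save(im,'w2.png')
Z=dict(stand=0,pail=.045,tong_holder=0,tongs=.004)
for n,z in Z.items():
    print(n,[(np.round(d['xy']),round(d['confidence'],2),atz('wrist',d['xy'],z,s)) for d in arm.tip_of('wrist',n)],[(np.round(d['box']),round(d['confidence'],2)) for d in arm.boxes_of('wrist',n)])
cv2.imwrite('pics/w2b.png',cv2.resize(cv2.imread('pics/w2.png'),(800,600),interpolation=2))
```

```text
[-0.001  1.     0.001 -0.001] [0.403 0.074 0.407] [ 0.009 -0.35   1.874  0.001  1.619 -1.564]
stand [] [(array([256., 185., 333., 246.]), 0.7), (array([  0., 101.,  73., 143.]), 0.2)]
pail [(array([298., 228.]), 0.9, array([0.544, 0.166, 0.045])), (array([310., 138.]), 0.58, array([0.373, 0.177, 0.045]))] [(array([279., 105., 354., 177.]), 0.91), (array([266., 202., 338., 279.]), 0.89), (array([117., 218., 158., 250.]), 0.48)]
tong_holder [(array([147., 208.]), 0.62, array([ 0.52 , -0.143,  0.   ]))] [(array([112., 189., 164., 234.]), 0.92)]
tongs [(array([ 74., 210.]), 0.87, array([ 0.526, -0.3  ,  0.004])), (array([142., 210.]), 0.68, array([ 0.525, -0.152,  0.004]))] [(array([101., 208., 159., 252.]), 0.91), (array([ 13., 194.,  86., 248.]), 0.63)]
```

View pics/w2b.png

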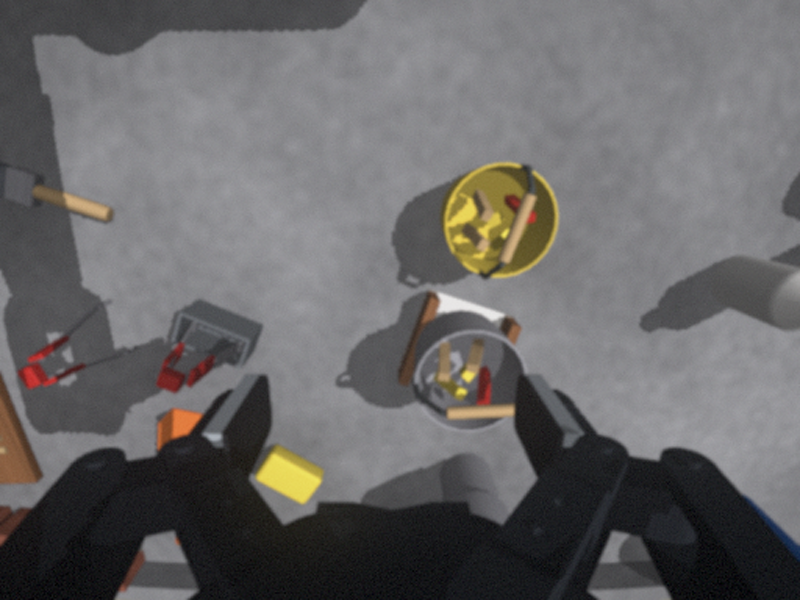

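The wrist view (800x600) shows the pail at (470,380) with its bar near horizontal at (480,412), so it lies along world y. The stand runners are tilted about -20°, and the holder with its tongs is at (215,335). Next I move above the pail with the fingers set across the bar.

Run:
```python
from h import *
go([0.545,0.165,0.31],0)
```

```text
yaw 0 d [-141.8   92.    97. ] w [-0.    -0.     1.572] j6 -1.56
yaw 180 d [-141.8   92.    97. ] w [ 0.   -0.   -1.57] j6 -1.56
```

>>> step_arm(deltas=[{"dx": -142,"dy": 92,"dz": 97,"wx": 0,"wy": 0,"wz": 1.47,"gripper": 85},{"dx": -142,"dy": 92,"dz": 97,"wx": 0,"wy": 0,"wz": 1.47,"gripper": 85},{"dx": -142,"dy": 92,"dz": 97,"wx": 0,"wy": 0,"wz": 1.47,"gripper": 85},{"dx": -142,"dy": 92,"dz": 97,"wx": 0,"wy": 0,"wz": 1.47,"gripper": 85},{"dx": -142,"dy": 92,"dz": 97,"wx": 0,"wy": 0,"wz": 1.47,"gripper": 85},{"dx": -142,"dy": 92,"dz": 97,"wx": 0,"wy": 0,"wz": 1.47,"gripper": 85},{"dx": -142,"dy": 92,"dz": 97,"wx": 0,"wy": 0,"wz": 1.47,"gripper": 85},{"dx": -142,"dy": 92,"dz": 97,"wx": 0,"wy": 0,"wz": 1.47,"gripper": 85},{"dx": -142,"dy": 92,"dz": 97,"wx": 0,"wy": 0,"wz": 1.47,"gripper": 85},{"dx": -142,"dy": 92,"dz": 97,"wx": 0,"wy": 0,"wz": 1.47,"gripper": 85}])

```text
t: 4.5
ee_pos: [0.5455, 0.1646, 0.31]
tcp_rot: [0.673, 0.74, -0.0, -0.0]
contact_force: [0.7, 0.3, -0.8]
width: 0.997
finger_force: 0.0
```

>>> step_arm(deltas=[{"dx": 0,"dy": 0,"dz": 0,"wx": 0,"wy": 0,"wz": 0.1,"gripper": 85},{"dx": 0,"dy": 0,"dz": 0,"wx": 0,"wy": 0,"wz": 0.1,"gripper": 85}])

```text
t: 4.7
ee_pos: [0.5454, 0.1645, 0.31]
tcp_rot: [0.707, 0.708, -0.0, -0.0]
contact_force: [-0.3, 0.2, 0.7]
width: 0.998
finger_force: 0.0
```

Run:
```python
from h import *
np.set_printoptions(precision=3,suppress=True)
s=arm.sense();print(s['tcp_rot'],s['ee_pos'],s['joint_positions'])
im=arm.capture('wrist');save(im,'w3.png')
print([(np.round(d['xy']),d['confidence'],atz('wrist',d['xy'],.045,s)) for d in arm.tip_of('wrist','pail')])
hsv=cv2.cvtColor(im,cv2.COLOR_RGB2HSV)
m=cv2.inRange(hsv,(10,70,110),(22,200,255))
n,l,st,c=cv2.connectedComponentsWithStats(m)
for i in range(1,n):
    if st[i,4]>150:
        ys,xs=np.where(l==i); r=cv2.minAreaRect(np.c_[xs,ys].astype(np.float32)); b=cv2.boxPoints(r)
        print(st[i],r); print(np.array([atz('wrist',p,.186,s) for p in b]))
```

```text
[ 0.707  0.708 -0.    -0.   ] [0.545 0.165 0.31 ] [0.17  0.06  1.688 0.    1.394 0.169]
[(array([248., 169.]), 0.91, array([0.541, 0.158, 0.045])), (array([143., 143.]), 0.81, array([0.394, 0.196, 0.045])), (array([240., 315.]), 0.19, array([ 0.528, -0.1  ,  0.045]))]
[221 117  82  36 653] ((261.6908874511719, 134.44007873535156), (84.45452880859375, 10.110450744628906), 18.824710845947266)
[[0.519 0.226 0.186]
 [0.522 0.235 0.186]
 [0.592 0.211 0.186]
 [0.59  0.203 0.186]]
[ 68 147  60  27 671] ((97.04999542236328, 158.84999084472656), (60.08326721191406, 12.965338706970215), 18.434947967529297)
[[0.376 0.201 0.186]
 [0.382 0.212 0.186]
 [0.433 0.194 0.186]
 [0.428 0.183 0.186]]
[ 226  162   25   71 1116] ((238.0, 197.0), (70.0, 24.0), 90.0)
[[0.523 0.194 0.186]
 [0.545 0.194 0.186]
 [0.545 0.125 0.186]
 [0.522 0.125 0.186]]
[379 361  30  11 231] ((393.7699890136719, 366.1099853515625), (28.991378784179688, 8.7681245803833), 8.13010311126709)
[[ 0.704 -0.06   0.186]
 [ 0.703 -0.045  0.186]
 [ 0.741 -0.055  0.186]
 [ 0.743 -0.07   0.186]]
```

View pics/w3.png

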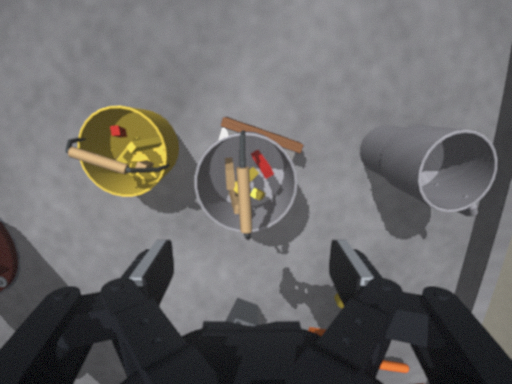

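The bar runs from (243,168) to (247,232) and a runner runs from (222,122) to (301,148). I convert these to world coordinates.

Run:
```python
from h import *
np.set_printoptions(precision=4,suppress=True)
s=arm.sense()
a,b=[atz('wrist',p,.184,s) for p in ((243,168),(247,232))]
print('bar',a,b,(a+b)/2,np.degrees(np.arctan2(*(a-b)[1::-1])),np.linalg.norm(a-b))
c,d=[atz('wrist',p,.045,s) for p in ((224,120),(302,146))]
print('runner',c,d,np.degrees(np.arctan2(*(d-c)[1::-1])),np.linalg.norm(c-d))
# rim circle fit: rim pts
P=[atz('wrist',p,.125,s)[:2] for p in ((195,182),(297,182),(215,146),(280,147),(215,222),(280,222))]
P=np.array(P);A=np.c_[2*P,np.ones(len(P))];q=np.linalg.lstsq(A,(P**2).sum(1),rcond=None)[0];print('rim',q[:2],np.sqrt(q[2]+q[:2]@q[:2]))
```

```text
bar [0.5386 0.1884 0.184 ] [0.5422 0.1244 0.184 ] [0.5404 0.1564 0.184 ] 93.23050964367167 0.06414650219633694
runner [0.5088 0.2269 0.045 ] [0.6179 0.1918 0.045 ] -17.833843049553536 0.11454282071443966
rim [0.5409 0.154 ] 0.05915241512954118
```

>>> step_arm(deltas=[{"dx": -8,"dy": -5,"dz": 50,"wx": 0,"wy": 0,"wz": -0.056,"gripper": 60},{"dx": -8,"dy": -5,"dz": 80,"wx": 0,"wy": 0,"wz": -0.056,"gripper": 60},{"dx": -8,"dy": -5,"dz": 105,"wx": 0,"wy": 0,"wz": -0.056,"gripper": 60},{"dx": -8,"dy": -5,"dz": 125,"wx": 0,"wy": 0,"wz": -0.056,"gripper": 60},{"dx": -8,"dy": -5,"dz": 125,"wx": 0,"wy": 0,"wz": -0.056,"gripper": 60},{"dx": -8,"dy": -5,"dz": 125,"wx": 0,"wy": 0,"wz": -0.056,"gripper": 0},{"dx": -8,"dy": -5,"dz": 125,"wx": 0,"wy": 0,"wz": -0.056,"gripper": 0},{"dx": -8,"dy": -5,"dz": 125,"wx": 0,"wy": 0,"wz": -0.056,"gripper": 0},{"dx": -8,"dy": -5,"dz": 125,"wx": 0,"wy": 0,"wz": -0.056,"gripper": 0},{"dx": -8,"dy": -5,"dz": 125,"wx": 0,"wy": 0,"wz": -0.056,"gripper": 0}])

```text
t: 5.8
ee_pos: [0.5413, 0.1566, 0.1871]
tcp_rot: [0.687, 0.727, 0.001, 0.001]
contact_force: [-2.0, -0.5, 6.1]
width: 0.121
finger_force: 58.5
```

>>> step_arm(deltas=[{"dx": 0,"dy": 0,"dz": 0,"wx": 0,"wy": 0,"wz": 0,"gripper": 0},{"dx": 0,"dy": 0,"dz": 0,"wx": 0,"wy": 0,"wz": 0,"gripper": 0}])

```text
t: 6.0
ee_pos: [0.5413, 0.1566, 0.1871]
tcp_rot: [0.687, 0.727, 0.001, 0.001]
contact_force: [-1.9, -0.9, 6.4]
width: 0.115
finger_force: 58.5
```

>>> step_arm(deltas=[{"dx": 0,"dy": 0,"dz": -8,"wx": 0,"wy": 0,"wz": 0,"gripper": 0},{"dx": 0,"dy": 0,"dz": -20,"wx": 0,"wy": 0,"wz": 0,"gripper": 0},{"dx": 0,"dy": 0,"dz": -40,"wx": 0,"wy": 0,"wz": 0,"gripper": 0},{"dx": 0,"dy": 0,"dz": -55,"wx": 0,"wy": 0,"wz": 0,"gripper": 0},{"dx": 10,"dy": 3,"dz": -60,"wx": 0,"wy": 0,"wz": 0,"gripper": 0},{"dx": 28,"dy": 8,"dz": -60,"wx": 0,"wy": 0,"wz": 0,"gripper": 0},{"dx": 50,"dy": 14,"dz": -60,"wx": 0,"wy": 0,"wz": 0,"gripper": 0},{"dx": 75,"dy": 20,"dz": -60,"wx": 0,"wy": 0,"wz": 0,"gripper": 0},{"dx": 100,"dy": 27,"dz": -60,"wx": 0,"wy": 0,"wz": 0,"gripper": 0},{"dx": 125,"dy": 34,"dz": -60,"wx": 0,"wy": 0,"wz": 0,"gripper": 0}])

```text
t: 7.0
ee_pos: [0.567, 0.2849, 0.2443]
tcp_rot: [0.687, 0.727, -0.0, -0.0]
contact_force: [-0.0, -0.5, -4.1]
width: 0.116
finger_force: 58.6
```

>>> step_arm(deltas=[{"dx": 22,"dy": 6,"dz": 0,"wx": 0,"wy": 0,"wz": 0,"gripper": 0},{"dx": 42,"dy": 11,"dz": 0,"wx": 0,"wy": 0,"wz": 0,"gripper": 0},{"dx": 55,"dy": 15,"dz": 5,"wx": 0,"wy": 0,"wz": 0,"gripper": 0},{"dx": 60,"dy": 16,"dz": 15,"wx": 0,"wy": 0,"wz": 0,"gripper": 0},{"dx": 60,"dy": 16,"dz": 30,"wx": 0,"wy": 0,"wz": 0,"gripper": 0},{"dx": 60,"dy": 16,"dz": 50,"wx": 0,"wy": 0,"wz": 0,"gripper": 0},{"dx": 60,"dy": 16,"dz": 70,"wx": 0,"wy": 0,"wz": 0,"gripper": 0},{"dx": 60,"dy": 16,"dz": 85,"wx": 0,"wy": 0,"wz": 0,"gripper": 0},{"dx": 60,"dy": 16,"dz": 94,"wx": 0,"wy": 0,"wz": 0,"gripper": 0},{"dx": 60,"dy": 16,"dz": 94,"wx": 0,"wy": 0,"wz": 0,"gripper": 0}])

```text
t: 8.0
ee_pos: [0.5784, 0.3428, 0.1484]
tcp_rot: [0.687, 0.727, -0.002, -0.001]
contact_force: [-1.0, -1.0, -4.0]
width: 0.116
finger_force: 58.6
```

Run:
```python
from h import *
np.set_printoptions(precision=4,suppress=True)
s=arm.sense();print(s['ee_pos'],s['contact_force'],s['wrist_torque'])
save(arm.capture('side'),'s2.png'); save(arm.capture('scene'),'s1.png')
a=cv2.imread('pics/s1.png')[80:240,180:340]; b=cv2.imread('pics/s2.png')[180:340,160:320]
cv2.imwrite('pics/c2.png',cv2.resize(np.hstack([a,b]),None,fx=2.5,fy=2.5,interpolation=2))
```

```text
[0.5784 0.3428 0.1484] [-0.9725 -0.9503 -4.0061] [-0.0772  0.0438 -0.0025]
```

View pics/c2.png

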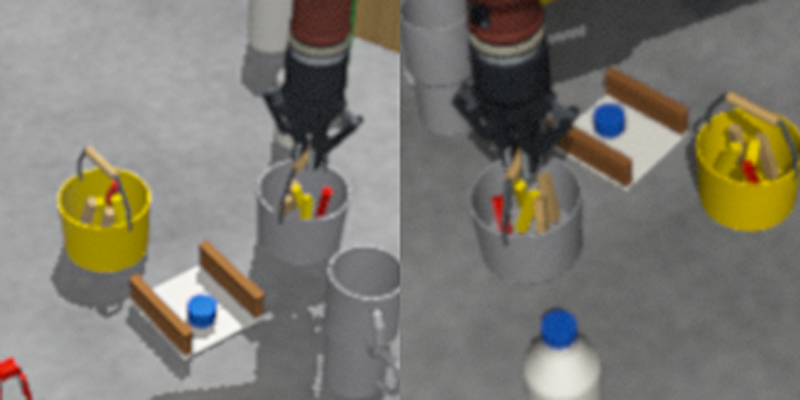

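The pail hangs upright over the shelf at (303,215) left crop, clear of the stand. The blue tablet is visible on the stand at (202,310). I lower the pail the last few mm and release.

>>> step_arm(deltas=[{"dx": 0,"dy": 0,"dz": 2,"wx": 0,"wy": 0,"wz": 0,"gripper": 0},{"dx": 0,"dy": 0,"dz": 4,"wx": 0,"wy": 0,"wz": 0,"gripper": 0},{"dx": 0,"dy": 0,"dz": 6,"wx": 0,"wy": 0,"wz": 0,"gripper": 0},{"dx": 0,"dy": 0,"dz": 7,"wx": 0,"wy": 0,"wz": 0,"gripper": 0},{"dx": 0,"dy": 0,"dz": 7,"wx": 0,"wy": 0,"wz": 0,"gripper": 0}])

```text
t: 8.6
ee_pos: [0.5796, 0.344, 0.1439]
tcp_rot: [0.687, 0.727, -0.0, -0.0]
contact_force: [-0.1, -0.6, -5.7]
width: 0.112
finger_force: 58.6
```

>>> step_arm(deltas=[{"dx": 0,"dy": 0,"dz": 1.5,"wx": 0,"wy": 0,"wz": 0,"gripper": 0},{"dx": 0,"dy": 0,"dz": 3,"wx": 0,"wy": 0,"wz": 0,"gripper": 0},{"dx": 0,"dy": 0,"dz": 3,"wx": 0,"wy": 0,"wz": 0,"gripper": 0}])

```text
t: 8.9
ee_pos: [0.5801, 0.3446, 0.1427]
tcp_rot: [0.687, 0.727, 0.001, -0.0]
contact_force: [-2.4, 0.1, 2.1]
width: 0.115
finger_force: 59.3
```

Touching down. Release and retract.

>>> step_arm(deltas=[{"dx": 0,"dy": 0,"dz": 0,"wx": 0,"wy": 0,"wz": 0,"gripper": 15},{"dx": 0,"dy": 0,"dz": 0,"wx": 0,"wy": 0,"wz": 0,"gripper": 50},{"dx": 0,"dy": 0,"dz": 0,"wx": 0,"wy": 0,"wz": 0,"gripper": 50},{"dx": 0,"dy": 0,"dz": -10,"wx": 0,"wy": 0,"wz": 0,"gripper": 50},{"dx": 0,"dy": 0,"dz": -40,"wx": 0,"wy": 0,"wz": 0,"gripper": 60},{"dx": 0,"dy": 0,"dz": -90,"wx": 0,"wy": 0,"wz": 0,"gripper": 85},{"dx": 0,"dy": 0,"dz": -140,"wx": 0,"wy": 0,"wz": 0,"gripper": 85},{"dx": 0,"dy": 0,"dz": -190,"wx": 0,"wy": 0,"wz": 0,"gripper": 85},{"dx": 0,"dy": 0,"dz": -210,"wx": 0,"wy": 0,"wz": 0,"gripper": 85},{"dx": 0,"dy": 0,"dz": -210,"wx": 0,"wy": 0,"wz": 0,"gripper": 85}])

```text
t: 9.9
ee_pos: [0.5822, 0.345, 0.3591]
tcp_rot: [0.687, 0.727, 0.006, 0.003]
contact_force: [0.1, 0.4, -0.4]
width: 0.998
finger_force: 0.0
```

Run:
```python
from h import *
s=arm.sense();print(s['ee_pos'])
# holder est (0.52,-0.143), y-axis about 90-22=68deg
go([0.50,-0.13,0.35],68)
```

```text
[0.58217273 0.34498063 0.35910822]
yaw 68 d [-469.6 -109.2    5.7] w [ 0.013  0.003 -1.13 ] j6 0.37
yaw 248 d [-469.6 -109.2    5.7] w [ 0.003 -0.015  2.012] j6 0.37
```

>>> step_arm(deltas=[{"dx": -250,"dy": -150,"dz": 0,"wx": 0,"wy": 0,"wz": -1.13,"gripper": 85},{"dx": -250,"dy": -150,"dz": 0,"wx": 0,"wy": 0,"wz": -1.13,"gripper": 85},{"dx": -250,"dy": -150,"dz": 0,"wx": 0,"wy": 0,"wz": -1.13,"gripper": 85},{"dx": -250,"dy": -150,"dz": 0,"wx": 0,"wy": 0,"wz": -1.13,"gripper": 85},{"dx": -250,"dy": -150,"dz": 0,"wx": 0,"wy": 0,"wz": -1.13,"gripper": 85},{"dx": -250,"dy": -150,"dz": 0,"wx": 0,"wy": 0,"wz": -1.13,"gripper": 85},{"dx": -250,"dy": -150,"dz": 0,"wx": 0,"wy": 0,"wz": -1.13,"gripper": 85},{"dx": -250,"dy": -150,"dz": 0,"wx": 0,"wy": 0,"wz": -1.13,"gripper": 85},{"dx": -250,"dy": -150,"dz": 0,"wx": 0,"wy": 0,"wz": -1.13,"gripper": 85},{"dx": -250,"dy": -150,"dz": 0,"wx": 0,"wy": 0,"wz": -1.13,"gripper": 85}])

```text
t: 10.9
ee_pos: [0.4438, 0.0858, 0.3501]
tcp_rot: [0.192, 0.981, -0.0, -0.001]
contact_force: [-0.2, 0.0, -0.3]
width: 0.996
finger_force: 0.0
```

Run:
```python
from h import *
np.set_printoptions(precision=4,suppress=True)
s=arm.sense();print(s['tcp_rot'],s['ee_pos'],s['joint_positions'])
im=arm.capture('wrist');save(im,'w4.png')
for n,z in dict(tablet=.006,stand=0,pail=0,tong_holder=0,tongs=.004).items():
    print(n,[(np.round(d['xy']),round(d['confidence'],2),atz('wrist',d['xy'],z,s)) for d in arm.tip_of('wrist',n)],[(np.round(d['box']),round(d['confidence'],2)) for d in arm.boxes_of('wrist',n)])
def blob(m,z,nm):
    n,l,st,c=cv2.connectedComponentsWithStats(m)
    for i in range(1,n):
        if st[i,4]>60:
            ys,xs=np.where(l==i); r=cv2.minAreaRect(np.c_[xs,ys].astype(np.float32))
            print(nm,st[i],np.round(c[i],1),atz('wrist',c[i],z,s),np.array([atz('wrist',p,z,s)[:2] for p in cv2.boxPoints(r)]).round(4).tolist())
hsv=cv2.cvtColor(im,cv2.COLOR_RGB2HSV)
blob(cv2.inRange(hsv,(100,120,60),(125,255,255)),.03,'blue')
blob(cv2.inRange(hsv,(0,150,90),(6,255,255)),.155,'red')
cv2.imwrite('pics/w4b.png',cv2.resize(im[:,:,::-1],(800,600),interpolation=2))
```

```text
[ 0.1918  0.9814 -0.0002 -0.0009] [0.4438 0.0858 0.3501] [ 0.0356 -0.2299  1.8836 -0.0001  1.4897 -1.1492]
tablet [(array([306., 202.]), 0.87, array([0.5575, 0.1468, 0.006 ]))] [(array([297., 193., 318., 220.]), 0.76)]
stand [(array([307., 192.]), 0.76, array([0.5429, 0.1537, 0.    ]))] [(array([274., 158., 350., 236.]), 0.67)]
pail [(array([416., 173.]), 0.66, array([0.5846, 0.3516, 0.    ])), (array([289.,  93.]), 0.65, array([0.3718, 0.1825, 0.    ]))] [(array([382., 142., 496., 221.]), 0.7), (array([258.,  40., 347., 139.]), 0.69), (array([156., 298., 191., 334.]), 0.63), (array([119., 226., 180., 260.]), 0.5)]
tong_holder [(array([155., 238.]), 0.65, array([ 0.5215, -0.1447,  0.    ]))] [(array([119., 227., 177., 261.]), 0.91)]
tongs [(array([ 89., 267.]), 0.63, array([ 0.5269, -0.3011,  0.004 ])), (array([307., 206.]), 0.44, array([0.567 , 0.1454, 0.004 ])), (array([306., 192.]), 0.2, array([0.5406, 0.1527, 0.004 ]))] [(array([ 34., 266.,  91., 306.]), 0.7), (array([111., 248., 140., 280.]), 0.58)]
blue [298 195  21  22 368] [308.  206.1] [0.5569 0.1453 0.03  ] [[0.5316, 0.1359], [0.5444, 0.1676], [0.581, 0.1558], [0.5677, 0.1234]]
red [317  74   9  10  76] [320.6  78.2] [0.3711 0.1965 0.155 ] [[0.3656, 0.1943], [0.3687, 0.2024], [0.3775, 0.1995], [0.3743, 0.1913]]
```

View pics/w4b.png

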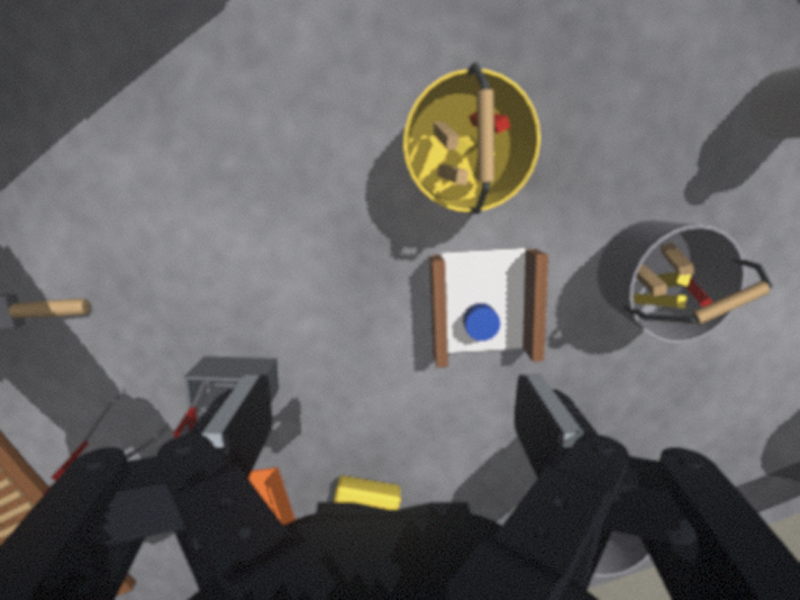

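The tablet is at (480,322), the stand is square to the tool, and the pail is upright at (690,285). Next I look over the tongs.

Run:
```python
from h import *
go([0.488,-0.132,0.35],68)
```

```text
yaw 68 d [-122.1 -185.7    1.2] w [-0. -0.  0.] j6 -1.15
yaw 248 d [-122.1 -185.7    1.2] w [ 0.    -0.    -3.141] j6 -1.15
```

>>> step_arm(deltas=[{"dx": -122,"dy": -186,"dz": 0,"wx": 0,"wy": 0,"wz": 0,"gripper": 85},{"dx": -122,"dy": -186,"dz": 0,"wx": 0,"wy": 0,"wz": 0,"gripper": 85},{"dx": -122,"dy": -186,"dz": 0,"wx": 0,"wy": 0,"wz": 0,"gripper": 85},{"dx": -122,"dy": -186,"dz": 0,"wx": 0,"wy": 0,"wz": 0,"gripper": 85},{"dx": -122,"dy": -186,"dz": 0,"wx": 0,"wy": 0,"wz": 0,"gripper": 85},{"dx": -122,"dy": -186,"dz": 0,"wx": 0,"wy": 0,"wz": 0,"gripper": 85},{"dx": -122,"dy": -186,"dz": 0,"wx": 0,"wy": 0,"wz": 0,"gripper": 85}])

```text
t: 12.15
ee_pos: [0.4876, -0.1323, 0.3509]
tcp_rot: [0.191, 0.982, 0.0, -0.0]
contact_force: [0.7, -0.0, -0.6]
width: 0.999
finger_force: 0.0
```

Run:
```python
from h import *
np.set_printoptions(precision=4,suppress=True)
s=arm.sense();print(s['tcp_rot'],s['ee_pos'],s['joint_positions'])
im=arm.capture('wrist');save(im,'w5.png')
for n,z in dict(tong_holder=0,tongs=.004,left_arm=.152,right_arm=.152).items():
    print(n,[(np.round(d['xy'],1),round(d['confidence'],2),atz('wrist',d['xy'],z,s)) for d in arm.tip_of('wrist',n)],[(np.round(d['box']),round(d['confidence'],2)) for d in arm.boxes_of('wrist',n)])
cv2.imwrite('pics/w5b.png',cv2.resize(im[130:340,120:400,::-1],(800,600),interpolation=2))
```

```text
[ 0.1913  0.9815  0.0005 -0.0004] [ 0.4876 -0.1323  0.3509] [-0.4043 -0.1065  1.7757  0.0007  1.4734 -1.5901]
tong_holder [(array([252.4, 172.8]), 0.71, array([ 0.5175, -0.1416,  0.    ]))] [(array([222., 161., 280., 198.]), 0.56)]
tongs [(array([250.2, 179.3]), 0.85, array([ 0.5261, -0.1492,  0.004 ]))] [(array([231., 174., 276., 216.]), 0.82), (array([134., 188., 194., 252.]), 0.61)]
left_arm [(array([256.6, 204. ]), 0.67, array([ 0.5242, -0.1396,  0.152 ]))] [(array([262., 177., 272., 210.]), 0.62), (array([161., 216., 194., 237.]), 0.45)]
right_arm [(array([242.5, 205.3]), 0.7, array([ 0.5192, -0.1564,  0.152 ])), (array([142. , 240.7]), 0.67, array([ 0.5153, -0.2973,  0.152 ]))] [(array([139., 189., 164., 238.]), 0.69), (array([227., 176., 248., 209.]), 0.5), (array([384.,  82., 473., 165.]), 0.43)]
```

View pics/w5b.png

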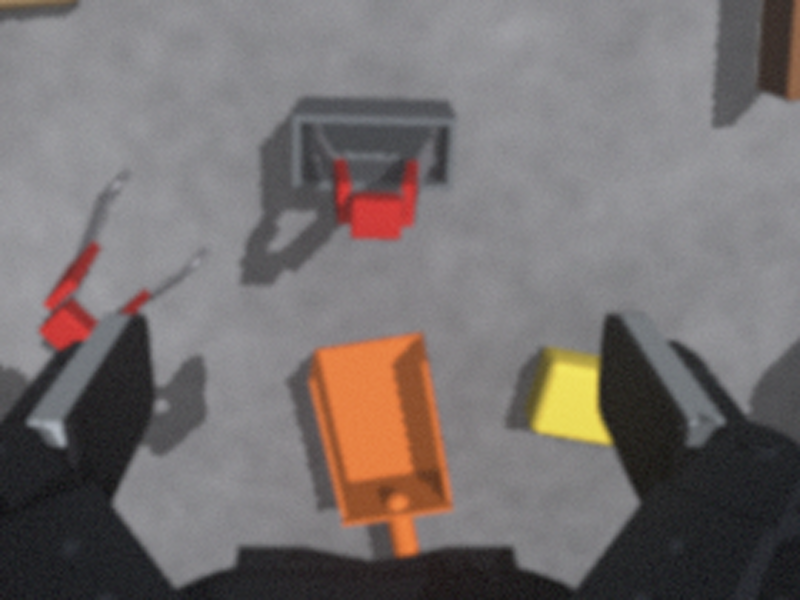

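Tongs head is at crop (376,215) with pads at (343,190) and (411,190). They are parallel to the tool's y axis, so yaw is about 68°. The holder rim is aligned and the free tongs are at (70,310).

Run:
```python
from h import *
np.set_printoptions(precision=4,suppress=True)
s=arm.sense()
f=lambda x,y:(120+x*.35,130+y*.35)
for n,p,z in [('head bot L',(354,238),.16),('head bot R',(400,238),.16),('head top L',(350,197),.16),('head top R',(402,194),.16),('padL low',(342,160),.095),('padR low',(411,160),.095),('padL in',(336,190),.12),('padR out',(417,190),.12),('rim bl',(293,118),.055),('rim br',(455,120),.055),('rim fl',(292,186),.055),('rim fr',(452,187),.055)]:
    P=atz('wrist',f(*p),z,s); d=R.from_quat(s['tcp_rot']).inv().apply(P-s['ee_pos'])*1000; print(n,P,d)
for n in [[.5217,-.148,.152],[.526,-.149,.004],[.5175,-.1416,0]]: print(R.from_quat(s['tcp_rot']).inv().apply(np.array(n)-s['ee_pos'])*1000)
```

```text
head bot L [ 0.5274 -0.157   0.16  ] [-46.172   -8.7607 191.3337]
head bot R [ 0.5347 -0.1388  0.16  ] [-46.1618  10.9046 191.3343]
head top L [ 0.5097 -0.1516  0.16  ] [-27.7219 -10.3077 191.3284]
head top R [ 0.5166 -0.1308  0.16  ] [-26.3839  11.538  191.3287]
padL low [ 0.5092 -0.1578  0.095 ] [-29.5723 -16.3007 256.3287]
padR low [ 0.5221 -0.1257  0.095 ] [-29.5525  18.3099 256.3298]
padL in [ 0.5157 -0.1625  0.12  ] [-37.3949 -18.2311 231.3309]
padR out [ 0.53   -0.1269  0.12  ] [-37.3737  20.1318 231.332 ]
rim bl [ 0.4868 -0.1793  0.055 ] [-16.8209 -44.5662 296.3243]
rim br [ 0.5209 -0.0975  0.055 ] [-17.889   44.0499 296.3272]
rim fl [ 0.5223 -0.1954  0.055 ] [-55.787  -46.2893 296.3353]
rim fr [ 0.5564 -0.1123  0.055 ] [-56.325   43.5414 296.3381]
[-37.5147  -2.5361 199.3314]
[-41.8349  -1.8623 347.3327]
[-31.1852   1.8278 351.3297]
```

>>> step_arm(deltas=[{"dx": -37,"dy": 0.5,"dz": 50,"wx": 0,"wy": 0,"wz": 0,"gripper": 70},{"dx": -37,"dy": 0.5,"dz": 90,"wx": 0,"wy": 0,"wz": 0,"gripper": 70},{"dx": -37,"dy": 0.5,"dz": 130,"wx": 0,"wy": 0,"wz": 0,"gripper": 70},{"dx": -37,"dy": 0.5,"dz": 160,"wx": 0,"wy": 0,"wz": 0,"gripper": 70},{"dx": -37,"dy": 0.5,"dz": 185,"wx": 0,"wy": 0,"wz": 0,"gripper": 70},{"dx": -37,"dy": 0.5,"dz": 205,"wx": 0,"wy": 0,"wz": 0,"gripper": 70},{"dx": -37,"dy": 0.5,"dz": 218,"wx": 0,"wy": 0,"wz": 0,"gripper": 65},{"dx": -37,"dy": 0.5,"dz": 227,"wx": 0,"wy": 0,"wz": 0,"gripper": 60},{"dx": -37,"dy": 0.5,"dz": 227,"wx": 0,"wy": 0,"wz": 0,"gripper": 50},{"dx": -37,"dy": 0.5,"dz": 227,"wx": 0,"wy": 0,"wz": 0,"gripper": 45}])

```text
t: 13.6
ee_pos: [0.523, -0.1459, 0.125]
tcp_rot: [0.191, 0.982, -0.0, 0.001]
contact_force: [0.3, -0.4, 0.5]
width: 0.53
finger_force: 0.0
```

>>> step_arm(deltas=[{"dx": 0,"dy": 0,"dz": 0,"wx": 0,"wy": 0,"wz": 0,"gripper": 42},{"dx": 0,"dy": 0,"dz": 0,"wx": 0,"wy": 0,"wz": 0,"gripper": 40},{"dx": 0,"dy": 0,"dz": 0,"wx": 0,"wy": 0,"wz": 0,"gripper": 38.5},{"dx": 0,"dy": 0,"dz": 0,"wx": 0,"wy": 0,"wz": 0,"gripper": 38.5}])

```text
t: 14.0
ee_pos: [0.5237, -0.1461, 0.1261]
tcp_rot: [0.191, 0.982, -0.0, 0.002]
contact_force: [-0.4, 0.4, 4.9]
width: 0.452
finger_force: 8.8
```

>>> step_arm(deltas=[{"dx": 0,"dy": 0,"dz": 0,"wx": 0,"wy": 0,"wz": 0,"gripper": 38.5},{"dx": 0,"dy": 0,"dz": 0,"wx": 0,"wy": 0,"wz": 0,"gripper": 38.5}])

```text
t: 14.2
ee_pos: [0.5237, -0.1461, 0.126]
tcp_rot: [0.191, 0.982, -0.0, 0.002]
contact_force: [-0.4, 2.0, 6.2]
width: 0.454
finger_force: 8.8
```

>>> step_arm(deltas=[{"dx": 0,"dy": 0,"dz": -3,"wx": 0,"wy": 0,"wz": 0,"gripper": 38.5},{"dx": 0,"dy": 0,"dz": -8,"wx": 0,"wy": 0,"wz": 0,"gripper": 38.5},{"dx": 0,"dy": 0,"dz": -15,"wx": 0,"wy": 0,"wz": 0,"gripper": 38.5},{"dx": 0,"dy": 0,"dz": -20,"wx": 0,"wy": 0,"wz": 0,"gripper": 38.5},{"dx": 0,"dy": 0,"dz": -20,"wx": 0,"wy": 0,"wz": 0,"gripper": 38.5}])

```text
t: 14.7
ee_pos: [0.5229, -0.1459, 0.1452]
tcp_rot: [0.191, 0.982, -0.0, 0.001]
contact_force: [0.5, 0.6, -0.2]
width: 0.453
finger_force: 3.4
```

Run:
```python
from h import *
np.set_printoptions(precision=4,suppress=True)
s=arm.sense();print(s['ee_pos'],s['contact_force'],s['finger_force'])
for c in ['wrist','scene','side']:
    im=arm.capture(c);save(im,'g_%s.png'%c)
    print(c,[(np.round(d['xy'],1),round(d['confidence'],2)) for d in arm.tip_of(c,'tongs')],[(np.round(d['box']),round(d['confidence'],2)) for d in arm.boxes_of(c,'tongs')])
print(proj('scene',[.5235,-.146,.025]),proj('side',[.5235,-.146,.025]))
```

```text
[ 0.5229 -0.1459  0.1452] [ 0.5439  0.5843 -0.2346] 3.385888532793615
wrist [] [(array([215., 182., 292., 328.]), 0.89), (array([  0., 207., 154., 362.]), 0.83)]
scene [(array([150.3, 305.1]), 0.8), (array([188.2, 260. ]), 0.57)] [(array([135., 264., 163., 306.]), 0.78), (array([173., 220., 197., 261.]), 0.51)]
side [(array([297.7, 157. ]), 0.62), (array([243.3, 235.1]), 0.55), (array([285. , 170.2]), 0.53)] [(array([277., 133., 291., 172.]), 0.47)]
[[187.9716 257.8634]] [[283.7234 172.0161]]
```

>>> step_arm(deltas=[{"dx": 0,"dy": 0,"dz": 0,"wx": 0,"wy": 0,"wz": 0,"gripper": 37.5},{"dx": 0,"dy": 0,"dz": 0,"wx": 0,"wy": 0,"wz": 0,"gripper": 37.5},{"dx": 0,"dy": 0,"dz": -10,"wx": 0,"wy": 0,"wz": 0,"gripper": 37.5},{"dx": 0,"dy": 0,"dz": -25,"wx": 0,"wy": 0,"wz": 0,"gripper": 37.5},{"dx": 0,"dy": 0,"dz": -45,"wx": 0,"wy": 0,"wz": 0,"gripper": 37.5},{"dx": 0,"dy": 0,"dz": -65,"wx": 0,"wy": 0,"wz": 0,"gripper": 37.5},{"dx": 0,"dy": 0,"dz": -75,"wx": 0,"wy": 0,"wz": 0,"gripper": 37.5},{"dx": 0,"dy": 0,"dz": -80,"wx": 0,"wy": 0,"wz": 0,"gripper": 37.5},{"dx": 0,"dy": 0,"dz": -80,"wx": 0,"wy": 0,"wz": 0,"gripper": 37.5}])

```text
t: 16.05
ee_pos: [0.5227, -0.1458, 0.2253]
tcp_rot: [0.191, 0.982, -0.0, 0.001]
contact_force: [0.6, 0.4, -0.2]
width: 0.439
finger_force: 3.5
```

Run:
```python
from h import *
np.set_printoptions(precision=4,suppress=True)
s=arm.sense();print(s['ee_pos'],s['contact_force'],s['finger_force'],s['width']*85.4)
for c in ['wrist','scene','side']:
    im=arm.capture(c);save(im,'h_%s.png'%c)
    print(c,[(np.round(d['xy'],1),round(d['confidence'],2)) for d in arm.tip_of(c,'tongs')],[(np.round(d['box']),round(d['confidence'],2)) for d in arm.boxes_of(c,'tongs')])
# head top projections if lifted fully / not at all
for z in (.16,.26): print(z,proj('scene',[.523,-.146,z]),proj('side',[.523,-.146,z]),proj('wrist',[.523,-.146,z],s))
print('tips',proj('scene',[.523,-.146,.104]),proj('side',[.523,-.146,.104]),proj('wrist',[.523,-.146,.104],s))
```

```text
[ 0.5227 -0.1458  0.2253] [ 0.643   0.3818 -0.2377] 3.508926857030019 37.4576266140881
wrist [] [(array([ 70., 190., 169., 290.]), 0.92), (array([431.,  39., 510., 154.]), 0.72)]
scene [(array([181.8, 240.8]), 0.63), (array([150.8, 304.9]), 0.59)] [(array([135., 265., 164., 308.]), 0.7), (array([169., 200., 187., 245.]), 0.64)]
side [(array([284.5, 149.7]), 0.53), (array([292.6, 153.5]), 0.53)] [(array([274., 110., 293., 158.]), 0.6), (array([285., 119., 307., 156.]), 0.41)]
0.16 [[182.8301 225.1829]] [[285.2053 139.1232]] [[251.0487 217.1689]]
0.26 [[178.5758 197.712 ]] [[286.2854 112.3112]] [[251.0508 317.315 ]]
tips [[184.9996 239.2742]] [[284.6332 153.2113]] [[251.0482 194.2065]]
```

Run:
```python
from h import *
np.set_printoptions(precision=4,suppress=True)
obs=[]
for c in ['scene','side']:
    im=cv2.imread('pics/h_%s.png'%c); ci=arm.camera_info(c)
    hsv=cv2.cvtColor(im,cv2.COLOR_BGR2HSV); m=cv2.inRange(hsv,(100,120,60),(125,255,255))
    n,l,st,cc=cv2.connectedComponentsWithStats(m); p=proj(c,[.557,.146,.018])[0]
    i=1+np.argmin(np.linalg.norm(cc[1:]-p,axis=1)); print(c,p,cc[i],st[i],atz(c,cc[i],.018)); obs.append(ray(c,cc[i]))
print(tri(obs))
go([.557,.146,.24],-21)
```

```text
scene [259.9573 203.0878] [260.3707 204.    ] [255 198  11  13 116] [0.5603 0.1436 0.018 ]
side [244.0153 228.0298] [243.2868 227.7752] [238 222  12  13 129] [0.5595 0.1457 0.018 ]
[0.5598 0.1446 0.0168]
yaw -21 d [ 76.8 283.4 -16.3] w [-0.001 -0.001  1.554] j6 -1.59
yaw 159 d [ 76.8 283.4 -16.3] w [ 0.001 -0.001 -1.588] j6 -1.59
```

>>> step_arm(deltas=[{"dx": 3,"dy": 10,"dz": -3,"wx": 0,"wy": 0,"wz": 0.06,"gripper": 37.5},{"dx": 8,"dy": 30,"dz": -8,"wx": 0,"wy": 0,"wz": 0.16,"gripper": 37.5},{"dx": 17,"dy": 62,"dz": -12,"wx": 0,"wy": 0,"wz": 0.28,"gripper": 37.5},{"dx": 26,"dy": 97,"dz": -15,"wx": 0,"wy": 0,"wz": 0.41,"gripper": 37.5},{"dx": 36,"dy": 133,"dz": -15,"wx": 0,"wy": 0,"wz": 0.54,"gripper": 37.5},{"dx": 46,"dy": 169,"dz": -15,"wx": 0,"wy": 0,"wz": 0.67,"gripper": 37.5},{"dx": 56,"dy": 205,"dz": -15,"wx": 0,"wy": 0,"wz": 0.8,"gripper": 37.5},{"dx": 65,"dy": 240,"dz": -15,"wx": 0,"wy": 0,"wz": 0.93,"gripper": 37.5},{"dx": 73,"dy": 268,"dz": -15,"wx": 0,"wy": 0,"wz": 1.06,"gripper": 37.5},{"dx": 77,"dy": 283,"dz": -15,"wx": 0,"wy": 0,"wz": 1.19,"gripper": 37.5}])

```text
t: 17.5
ee_pos: [0.5567, 0.1481, 0.239]
tcp_rot: [0.709, 0.705, 0.0, -0.0]
contact_force: [0.3, -0.2, -1.0]
width: 0.44
finger_force: 3.5
```

>>> step_arm(deltas=[{"dx": 0,"dy": 0,"dz": 0,"wx": 0,"wy": 0,"wz": 0.12,"gripper": 37.5},{"dx": 0,"dy": 0,"dz": 0,"wx": 0,"wy": 0,"wz": 0.24,"gripper": 37.5},{"dx": 0,"dy": 0,"dz": 0,"wx": 0,"wy": 0,"wz": 0.33,"gripper": 37.5},{"dx": 0,"dy": 0,"dz": 0,"wx": 0,"wy": 0,"wz": 0.364,"gripper": 37.5},{"dx": 0,"dy": 0,"dz": 0,"wx": 0,"wy": 0,"wz": 0.364,"gripper": 37.5}])

```text
t: 18.0
ee_pos: [0.5568, 0.1456, 0.2389]
tcp_rot: [0.824, 0.566, -0.0, -0.0]
contact_force: [-0.4, 0.1, -0.6]
width: 0.44
finger_force: 3.5
```

Run:
```python
from h import *
np.set_printoptions(precision=4,suppress=True)
s=arm.sense();print(s['ee_pos'],s['contact_force'],s['finger_force'],s['width']*85.4)
im=arm.capture('wrist');save(im,'k.png'); save(arm.capture('scene'),'k2.png'); save(arm.capture('side'),'k3.png')
hsv=cv2.cvtColor(im,cv2.COLOR_RGB2HSV)
n,l,st,c=cv2.connectedComponentsWithStats(cv2.inRange(hsv,(100,120,60),(125,255,255)))
for i in range(1,n):
    if st[i,4]>80: print('blue',st[i],c[i],atz('wrist',c[i],.03,s))
n,l,st,c=cv2.connectedComponentsWithStats(cv2.inRange(hsv,(0,150,80),(6,255,255)))
for i in range(1,n):
    if st[i,4]>80: print('red',st[i],c[i])
t=R.from_quat(s['tcp_rot']); 
for z in (0.02,0.14): print('expected tong pt',z,proj('wrist',s['ee_pos']+t.apply([0,0,s['ee_pos'][2]-z]),s))
go([.558,.1455,.134],-21)
a=im[100:384,130:390,::-1]; b=cv2.imread('pics/k2.png')[110:250,190:318]; d=cv2.imread('pics/k3.png')[140:280,180:308]
r=lambda x,w,h: cv2.resize(x,(w,h),interpolation=2)
cv2.imwrite('pics/k4.png',np.hstack([r(a,400,437),np.vstack([r(b,200,218),r(d,200,219)])]))
```

```text
[0.5568 0.1456 0.2389] [-0.4065  0.141  -0.5774] 3.5209991528245155 37.53902665943727
blue [239 156  30  31 729] [253.3868 171.096 ] [0.5613 0.1474 0.03  ]
red [ 62 178  20  14 152] [ 70.1447 184.5329]
red [ 213  224   78  102 3880] [251.3255 285.1554]
expected tong pt 0.02 [[250.3774 171.9587]]
expected tong pt 0.14 [[250.2054 202.6238]]
yaw -21 d [  0.4   1.2 105. ] w [-0.  0.  0.] j6 0.5
yaw 159 d [  0.4   1.2 105. ] w [-0.    -0.    -3.141] j6 0.5
```

View pics/k4.png

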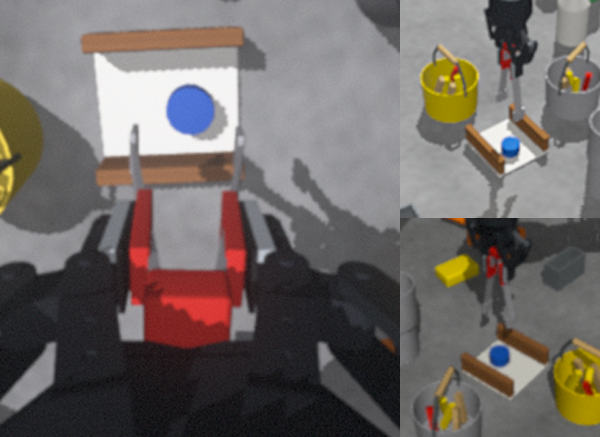

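The tongs hang open and straight (jaws at (136,145) and (238,145) in the crop) in line with the tablet at (190,110). They will straddle it along the runners, so I descend.

>>> step_arm(deltas=[{"dx": 1,"dy": 2.5,"dz": 10,"wx": 0,"wy": 0,"wz": 0,"gripper": 37.5},{"dx": 1,"dy": 2.5,"dz": 28,"wx": 0,"wy": 0,"wz": 0,"gripper": 37.5},{"dx": 1,"dy": 2.5,"dz": 46,"wx": 0,"wy": 0,"wz": 0,"gripper": 37.5},{"dx": 1,"dy": 2.5,"dz": 62,"wx": 0,"wy": 0,"wz": 0,"gripper": 37.5},{"dx": 1,"dy": 2.5,"dz": 76,"wx": 0,"wy": 0,"wz": 0,"gripper": 37.5},{"dx": 1,"dy": 2.5,"dz": 87,"wx": 0,"wy": 0,"wz": 0,"gripper": 37.5},{"dx": 1,"dy": 2.5,"dz": 95,"wx": 0,"wy": 0,"wz": 0,"gripper": 37.5},{"dx": 1,"dy": 2.5,"dz": 100,"wx": 0,"wy": 0,"wz": 0,"gripper": 37.5},{"dx": 1,"dy": 2.5,"dz": 104,"wx": 0,"wy": 0,"wz": 0,"gripper": 37.5},{"dx": 1,"dy": 2.5,"dz": 104,"wx": 0,"wy": 0,"wz": 0,"gripper": 37.5}])

```text
t: 19.15
ee_pos: [0.5595, 0.1456, 0.135]
tcp_rot: [0.824, 0.566, -0.0, -0.0]
contact_force: [-0.3, -0.1, -0.8]
width: 0.442
finger_force: 3.5
```

Run:
```python
from h import *
np.set_printoptions(precision=4,suppress=True)
s=arm.sense();print(s['ee_pos'],s['contact_force'],s['finger_force'],s['width']*85.4)
for c in ('scene','side'):
    save(arm.capture(c),'m_%s.png'%c)
    print(c,[(np.round(d['xy'],1),round(d['confidence'],2),atz(c,d['xy'],.01)) for n in ('tongs','tablet') for d in arm.tip_of(c,n)])
    print(proj(c,[[.559,.146,.006],[.559,.146,.012]]))
```

```text
[0.5595 0.1456 0.135 ] [-0.278  -0.0758 -0.7842] 3.50897101307055 37.715349039454594
scene [(array([149.6, 306.5]), 0.73, array([ 0.5394, -0.3115,  0.01  ])), (array([259.8, 205.1]), 0.66, array([0.5572, 0.145 , 0.01  ])), (array([260.7, 205.9]), 0.43, array([0.5614, 0.1439, 0.01  ]))]
[[260.4531 206.0602]
 [260.4691 204.7162]]
side [(array([243.7, 224.6]), 0.86, array([0.5663, 0.125 , 0.01  ])), (array([297. , 156.3]), 0.43, array([ 0.511 , -0.2686,  0.01  ])), (array([241.8, 231.1]), 0.48, array([0.5616, 0.153 , 0.01  ]))]
[[243.4811 230.7046]
 [243.4375 229.2924]]
```

No contact, and the tongs are centred on the tablet. I close gradually.

>>> step_arm(deltas=[{"dx": 0,"dy": 0,"dz": 0,"wx": 0,"wy": 0,"wz": 0,"gripper": 35},{"dx": 0,"dy": 0,"dz": 0,"wx": 0,"wy": 0,"wz": 0,"gripper": 33},{"dx": 0,"dy": 0,"dz": 0,"wx": 0,"wy": 0,"wz": 0,"gripper": 31},{"dx": 0,"dy": 0,"dz": 0,"wx": 0,"wy": 0,"wz": 0,"gripper": 29},{"dx": 0,"dy": 0,"dz": 0,"wx": 0,"wy": 0,"wz": 0,"gripper": 25},{"dx": 0,"dy": 0,"dz": 0,"wx": 0,"wy": 0,"wz": 0,"gripper": 20},{"dx": 0,"dy": 0,"dz": 0,"wx": 0,"wy": 0,"wz": 0,"gripper": 20},{"dx": 0,"dy": 0,"dz": 0,"wx": 0,"wy": 0,"wz": 0,"gripper": 20}])

```text
t: 20.25
ee_pos: [0.5598, 0.1457, 0.1355]
tcp_rot: [0.824, 0.566, 0.0, 0.0]
contact_force: [-0.5, 0.9, 1.9]
width: 0.362
finger_force: 59.5
```

>>> step_arm(deltas=[{"dx": 0,"dy": 0,"dz": -4,"wx": 0,"wy": 0,"wz": 0,"gripper": 20},{"dx": 0,"dy": 0,"dz": -12,"wx": 0,"wy": 0,"wz": 0,"gripper": 20},{"dx": 0,"dy": 0,"dz": -25,"wx": 0,"wy": 0,"wz": 0,"gripper": 20},{"dx": 0,"dy": 0,"dz": -45,"wx": 0,"wy": 0,"wz": 0,"gripper": 20},{"dx": 0,"dy": 0,"dz": -70,"wx": 0,"wy": 0,"wz": 0,"gripper": 20},{"dx": 0,"dy": 0,"dz": -95,"wx": 0,"wy": 0,"wz": 0,"gripper": 20},{"dx": 0,"dy": 0,"dz": -120,"wx": 0,"wy": 0,"wz": 0,"gripper": 20},{"dx": 0,"dy": 0,"dz": -140,"wx": 0,"wy": 0,"wz": 0,"gripper": 20},{"dx": 0,"dy": 0,"dz": -155,"wx": 0,"wy": 0,"wz": 0,"gripper": 20},{"dx": 0,"dy": 0,"dz": -160,"wx": 0,"wy": 0,"wz": 0,"gripper": 20}])

```text
t: 21.25
ee_pos: [0.5606, 0.1458, 0.2982]
tcp_rot: [0.824, 0.566, 0.002, 0.001]
contact_force: [0.5, 0.4, -1.5]
width: 0.363
finger_force: 59.4
```

>>> step_arm(deltas=[{"dx": 0,"dy": 0,"dz": 0,"wx": 0,"wy": 0,"wz": 0,"gripper": 20},{"dx": 0,"dy": 0,"dz": 0,"wx": 0,"wy": 0,"wz": 0,"gripper": 20},{"dx": 0,"dy": 0,"dz": 0,"wx": 0,"wy": 0,"wz": 0,"gripper": 20},{"dx": 0,"dy": 0,"dz": 0,"wx": 0,"wy": 0,"wz": 0,"gripper": 20}])

```text
t: 21.65
ee_pos: [0.5589, 0.1455, 0.2937]
tcp_rot: [0.824, 0.566, -0.001, -0.001]
contact_force: [-0.3, 0.4, -1.8]
width: 0.356
finger_force: 59.4
```

Run:
```python
from h import *
np.set_printoptions(precision=4,suppress=True)
s=arm.sense();print(s['t'],s['ee_pos'],s['contact_force'],s['finger_force'],s['width']*85.4)
obs=[]
for c in ('scene','side'):
    im=arm.capture(c);save(im,'n_%s.png'%c)
    n,l,st,cc=cv2.connectedComponentsWithStats(cv2.inRange(cv2.cvtColor(im,cv2.COLOR_RGB2HSV),(100,120,60),(125,255,255)))
    p=proj(c,[.559,.146,.18])[0];i=1+np.argmin(np.linalg.norm(cc[1:]-p,axis=1));print(c,p,cc[i],st[i]);obs.append(ray(c,cc[i]))
print('tablet',tri(obs))
for c in ('scene','side'): print([(np.round(d['xy'],1),round(d['confidence'],2),atz(c,d['xy'],0)) for d in arm.tip_of(c,'pail')])
a=cv2.imread('pics/n_scene.png')[90:250,180:340]; b=cv2.imread('pics/n_side.png')[120:280,180:340]
cv2.imwrite('pics/n.png',cv2.resize(np.hstack([a,b]),None,fx=2.5,fy=2.5,interpolation=2))
```

```text
21.65 [0.5589 0.1455 0.2937] [-0.2843  0.3818 -1.8421] 59.4193571805954 30.435632022839165
scene [260.9619 163.7762] [258.2105 164.4526] [254 158   9  15  95]
side [242.1174 186.3882] [240.4961 187.1938] [236 180  10  16 129]
tablet [0.5584 0.1438 0.1772]
[(array([224.3, 179. ]), 0.9, array([0.3881, 0.1802, 0.    ])), (array([301.1, 172.4]), 0.6, array([0.5744, 0.3563, 0.    ])), (array([260.8, 168.4]), 0.29, array([0.4545, 0.2933, 0.    ]))]
[(array([211.1, 283.4]), 0.69, array([0.5719, 0.3592, 0.    ])), (array([299.2, 259.2]), 0.65, array([0.3702, 0.1944, 0.    ]))]
```

The tablet measures 0.177 m high in the tongs with steady grip force, and the pail stands at (0.573, 0.357). I hand in.

```bash
python3 -c "
from station import arm
print(arm.job_done())"
```

```text
the job is handed in; nothing more can be done
None
```

I handed the job in at about 22 s: the pail stands let go on the shelf about 0.2 m from the stand, and the tongs hold the tablet about 17 cm above the shelf, though the hand-in returned no verdict.

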